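Strip the blade from a seized workshop fan

TASK

The fan's motor has seized and the blade has to come off so that the motor can be opened. Unscrew the six-sided plastic spinner - it has a left-hand thread, so it loosens clockwise, and it climbs as it turns - without straining the old thread: do not tighten it, pull on it before the thread lets go, or push it sideways. Put the spinner in the steel parts tray, then lift the blade straight off the shaft without wrenching it, and lay it down gently, hub upright, in the middle of the rubber mat; leave the other things on the bench where they are.

Things in the scene. Friction and masses are not known exactly. Their poses are not given: they have to be found in the camera images.
- motor: Fan motor, shaft up and seized (cannot turn), in a 136 mm square plywood cradle 50 mm high, fixed to the bench. Grey can 100 mm wide, up to z 90 mm. Origin: underside centre, z up along the shaft. A 32 mm seat (z 90-110) and a cross pin along x (z 104, 48 mm long) drive the hub; a spring collar under the hub pushes it up with about 15 N, and with none after 4 mm of rise.
- nose (a point): Top end of the steel threaded nose, 163 mm above the motor's origin, on the shaft axis (z up). Nose 22 mm thick, over the thread 29 mm. Coarse left-hand thread with 1 to 2 mm of axial play: the spinner climbs as it turns clockwise (seen from above) and lets go after 1.8 to 3.2 rad; the climb per turn and how much thread is left are not known and must be felt.
- blade: White plastic fan blade, 228 mm across, 0.11-0.18 kg: round hub 56 mm wide, 44 mm high, bore 34 mm, with four pitched vanes at the hub's x axis +45, 135, 225 and 315 deg, reaching from 1 to 30 mm above the hub's underside. Origin: centre of the hub's underside (98 mm above the motor's origin at the start), z up along the hub.
- hub_top (a point): Centre of the hub's top rim, 44 mm above the blade's origin. The hub is gripped here from above, once the spinner is off; its upper 14 mm stand clear of the vanes. It comes off after rising 65 mm.
- spinner: Black plastic hand nut, 0.03-0.05 kg: six-sided cup 40 mm across flats, 46 mm across corners, 28 mm high with a low dome to 33 mm, open below. Origin: centre of its underside, z up; a flat faces its x axis and every 60 deg. At the start it sits on the hub, on the thread. Let go part-way, it stays put. Its brittle thread, and the blade hub, stand up to about 30 N.
- spinner_top (a point): Crown of the spinner's dome, on its axis, 33 mm above its origin.
- tray: Open steel parts tray, 150 mm (x) by 130 mm (y), 30 mm high, walls and floor 4 mm, fixed. Origin: centre of its underside. It stands to the left or the right of the motor.
- mat: Black rubber mat, 300 mm square, 4 mm thick, fixed, on the other side of the motor from the tray. Origin: centre of its underside.
- screwdriver: Bystander: screwdriver lying on the bench beyond the motor; its axis is its x, handle to -x. Leave it alone.
- oil: Bystander: white plastic oil bottle, 52 mm thick, 150 mm high, standing beyond the motor. Origin: underside centre. Leave it alone.
- pedestal_nut: Bystander: white plastic ring, 60 mm wide, 14 mm high, lying beyond the motor. Origin: underside centre. Leave it alone.
Things that resemble listed ones, but are neither listed nor needed, are in the scene too. There is more than one size of the spinner; the job needs the largest.

How it is judged:
By the outcome, as a careful person would: the job done as asked, in the order asked, and still so for the second after the job is handed in, with the robot touching nothing.
It also fails if it takes over 72 s, if anything falls off the work surface, if the arm or the gripper's body presses on something with over 40 N, if the wrist force passes 120 N, or if a joint passes its speed limit or range.

ROBOT

A 6-joint arm with a two-finger parallel gripper is mounted at the origin on the work surface. World frame = base frame: x ahead of the robot, y to its left, z up, the work surface at z = 0. Lengths are in m, angles in rad, forces in N, time in s.
With the tool pointing down it reaches from about 0.3 to 0.775 m from the base axis. Payload 14.6 kg.
Tool frame: the origin (TCP) lies midway between the tips of the shut fingers; the grasp point (between the pads) lies 19 mm behind it; z points along the fingers, y is the line along which they close (so a half turn about z gives the same grasp; the last joint's range is limited). The gripper opens to 94 mm and grips with 3 to 60 N. Pads are 16 mm wide; open, the fingers measure 119 mm over their backs; the gripper's body (75 mm by 177 mm) begins 78 mm behind the grasp point.
Start: joints at [1.182, 0.3, 1.521, -0, 1.321, -0.067], TCP at [0.174, 0.522, 0.167] pointing down, gripper open.
Joint ranges: [-3.03, 3.03], [-0.79, 2.21], [0.23, 2.52], [-1.04, 4.18], [0, 3.07], [-2.55, 2.55]. Speed limits (rad/s): [2.22, 2.22, 2.57, 3.14, 3.14, 3.14].

INTERFACE

Orientations are given as [roll, pitch, yaw] about the fixed x, y, z axes, in that order (R = Rz(yaw) Ry(pitch) Rx(roll)).
In Python, from station import get_obs, read_camera, camera_params, sign_off gives the robot as it stands.
- The arm moves only by the tool drive_tool, never from a script. Its argument "plan" is a list of rows, each a list of 6 numbers: the shift along the world's x, y, z in units of 40 mm (1.0 is 40 mm), then the turn, a rotation vector about the world's x, y, z in rad. In form: [[dx, dy, dz, ax, ay, az], ...]. A call has exactly 8 rows; each row shifts and turns the commanded pose from where the row before left it; what a row does not reach is not made up. A row lasts 1/12 s, in which the tool goes at most 41.7 mm and 7.16 degrees, less where a joint would pass 70% of its speed; a pose out of reach is approached as far as the arm can. A call is refused whole if a number of a shift passes 1 or a number of a turn 0.125, either way. A call with a gripper value outside its range is refused whole. "fingers" is the opening, from -1 (shut) to 1 (fully open), set as the call begins (left out, the last holds). The fingers move at their own pace and stop on an object; the grip force is fixed at half the most. Time passes only in rows, so rows that do not move let the fingers close, or fill a call up. It gives the time, the measured TCP pose, the force, the opening and the grip force at its end, in the units of the state.
- get_obs(): the state, without advancing time (a new reading comes with each control period).
- read_camera(name): name is "side" or "top" or "wrist"; returns the picture (420x560x3 uint8, blue, green, red); there is no depth.
- camera_params(name): a dict with "fx", "fy", "cx", "cy" (pixels), "view" (4x4, takes a point from world to camera coordinates). Camera axes: x right, y up, looking along -z (the intrinsics and any distortion apply to the point x, -y, -z); pixel columns grow to the right and rows downward; lengths in m; the calibration is good to about 2 mm. A picture is of the moment at which its call begins: read the wrist's pose just before it. camera_params takes no time and is no camera call; for the wrist camera it gives the pose at the moment of the call.
- sign_off(): hands the job in; it is judged then, once.
The state is a dict: "clock": time; "joints": joint angles; "qd": joint speeds; "joint_torque": joint torques, N m; "ee_pos": TCP position; "eef_rot": TCP orientation; "force": force on the tool from outside, world axes, zero at the start; "wrist_torque": the same for the moment, N m; "gripper_width": finger opening in m; "grip_force": force on a finger pad.
Only numpy, scipy, OpenCV 4.12 (cv2) and the standard library are available. Lean on these libraries where they do the work, as an engineer would, in place of code of your own. Each camera call takes 0.05 s, during which the arm holds its last target. There are 200 camera calls.

## Working session

There is one attempt and no reset: what is moved stays moved. The work goes in short steps, Python scripts to look and compute and a tool call to move; the robot and the scene stay as the last step left them, time stands still between calls to the robot, and variables do not carry over. Pictures are saved under pics/ and viewed, at most 10 in all, crops included, and the job is handed in when it is done.

Besides the shell and the picture viewer there is one more tool, called after ">>>" by a JSON object that holds its "name" and its "arguments". drive_tool: Moves the arm, as the interface text tells. Its arguments: {"type":"object","properties":{"plan":{"type":"array"},"fingers":{"type":"number"}},"required":["plan"]}

```bash
ls; mkdir -p pics; python3 - <<'E'
from station import *
import cv2,numpy as np
o=get_obs();print(o)
a=read_camera("top");b=read_camera("side")
cv2.imwrite("pics/top0.png",a);cv2.imwrite("pics/side0.png",b)
for n in("top","side"):print(n,camera_params(n))
E
```

```text
pics
{'clock': 0.0, 'joints': array([ 1.18241821e+00,  3.00502766e-01,  1.52159009e+00,  3.75537109e-05,
        1.32070442e+00, -6.66268619e-02]), 'qd': array([-8.12138043e-05, -9.90222189e-05,  6.04475645e-04, -1.21779767e-03,
        1.17301059e-03,  1.34445841e-04]), 'joint_torque': array([ 2.68985445e-03, -5.31819463e+01, -3.52738595e+01,  7.09132128e-02,
        2.44388322e-02, -9.86369037e-05]), 'ee_pos': array([0.1738125 , 0.52148222, 0.16636518]), 'eef_rot': array([-3.14039313e+00, -1.16493869e-04,  2.81983201e+00]), 'force': array([ 0.19368015,  0.56523243, -0.22852497]), 'wrist_torque': array([-0.00768233, -0.00791758, -0.05322012]), 'grip_force': 0.0, 'gripper_width': 0.09402538884755861}
top {'fx': 453.99278716500646, 'fy': 453.99278716500646, 'cx': 286.2473922035922, 'cy': 218.94940151413067, 'view': array([[ 0.02647032, -0.99947923, -0.01845525,  0.00365763],
       [ 0.99780351,  0.02529546,  0.0612233 , -0.57029858],
       [-0.06072458, -0.02003532,  0.99795346, -1.12518496],
       [ 0.        ,  0.        ,  0.        ,  1.        ]])}
side {'fx': 503.7498212041004, 'fy': 503.7498212041004, 'cx': 282.6030446101817, 'cy': 207.69532909185838, 'view': array([[-9.16473275e-01, -4.00094956e-01, -8.72739248e-04,
         5.21225490e-01],
       [ 2.92652246e-01, -6.71845002e-01,  6.80425570e-01,
        -2.38128684e-01],
       [-2.72821184e-01,  6.23336441e-01,  7.32816677e-01,
        -9.99620065e-01],
       [ 0.00000000e+00,  0.00000000e+00,  0.00000000e+00,
         1.00000000e+00]])}
```

View pics/top0.png

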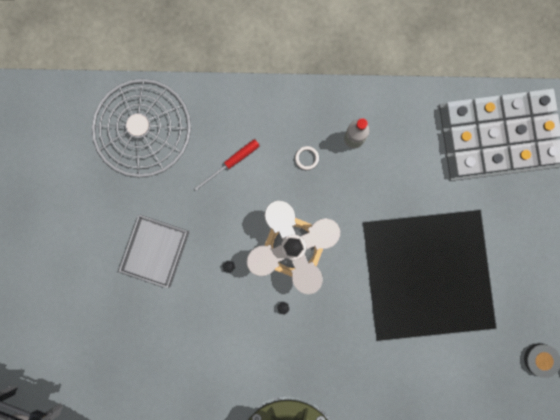

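View pics/side0.png

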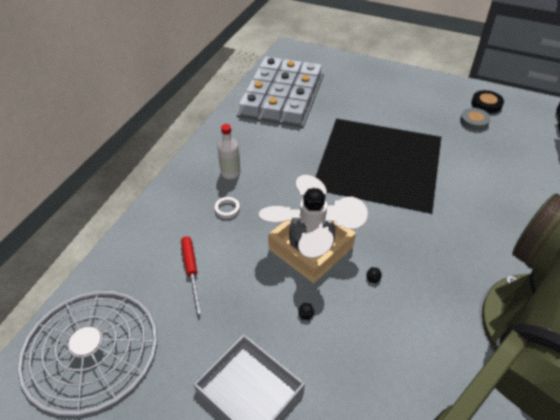

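The top view shows the spinner on the motor at about (293,247), the tray on the left at (153,252), and the mat on the right at (430,275). Two smaller look-alike nuts lie on the bench at (228,266) and (282,308). The side view has the spinner at (314,198).

```bash
cat > h.py <<'E'
import numpy as np,cv2
from station import *
def proj(c,P):
    p=c["view"]@np.append(P,1); return np.array([c["cx"]+c["fx"]*p[0]/-p[2], c["cy"]-c["fy"]*p[1]/-p[2]])
def ray(c,u,v):
    R=c["view"][:3,:3];t=c["view"][:3,3]
    d=np.array([(u-c["cx"])/c["fx"],-(v-c["cy"])/c["fy"],-1.]); return -R.T@t,R.T@d
def onz(c,u,v,z):
    o,d=ray(c,u,v); return o+d*(z-o[2])/d[2]
def tri(rs):
    A=0;b=0
    for o,d in rs:
        d=d/np.linalg.norm(d);M=np.eye(3)-np.outer(d,d);A=A+M;b=b+M@o
    return np.linalg.solve(A,b)
def blobs(m,amin=20):
    n,l,s,c=cv2.connectedComponentsWithStats(m.astype(np.uint8))
    return [(c[i].round(1),s[i]) for i in range(1,n) if s[i][4]>=amin],l
E
python3 - <<'E'
from h import *
a=cv2.imread("pics/top0.png");b=cv2.imread("pics/side0.png")
ct,cs=camera_params("top"),camera_params("side")
def near(im,c,r,thr):
    g=im.max(2);m=np.zeros(g.shape,bool);m[c[1]-r:c[1]+r,c[0]-r:c[0]+r]=True
    m&=g<thr; return blobs(m,8)[0]
print("top spin",near(a,(293,247),12,60)); print("side spin",near(b,(314,198),16,50))
w=blobs((a.min(2)>190),100)[0];print("white",w)
mat=(a.max(2)<45);mat[:, :340]=0;mat[:, 510:]=0
cnt=max(cv2.findContours(mat.astype(np.uint8),0,2)[0],key=cv2.contourArea)
r=cv2.minAreaRect(cnt);print("mat",r);bx=cv2.boxPoints(r)
P=[onz(ct,*p,.004) for p in bx];print(np.round(P,4),np.mean(P,0))
for p in [(140,217),(188,233),(169,286),(118,271)]:print("tray",onz(ct,*p,.03).round(4))
E
```

```text
top spin [(array([291.4, 247.2]), array([285, 239,  16,  16, 152], dtype=int32))]
side spin [(array([327.5, 185.5]), array([324, 182,   6,  10,  35], dtype=int32)), (array([313.7, 199.4]), array([304, 189,  21,  21, 341], dtype=int32))]
white [(array([547.4,  98.2]), array([531,  90,  26,  21, 185], dtype=int32)), (array([515.1,  98.8]), array([504,  93,  21,  15, 127], dtype=int32)), (array([136.9, 124.2]), array([127, 114,  21,  21, 354], dtype=int32)), (array([552. , 123.4]), array([535, 115,  25,  21, 188], dtype=int32)), (array([492.1, 128.3]), array([480, 123,  21,  15, 152], dtype=int32)), (array([553.8, 148.7]), array([539, 140,  21,  22, 193], dtype=int32)), (array([307.2, 157.3]), array([296, 147,  23,  22, 148], dtype=int32)), (array([468.8, 157.3]), array([456, 151,  22,  16, 165], dtype=int32)), (array([302. , 230.6]), array([ 266,  201,   74,   84, 1829], dtype=int32)), (array([261.9, 260.9]), array([248, 247,  32,  28, 617], dtype=int32))]
mat ((429.46954345703125, 275.2256164550781), (117.1678466796875, 117.72000122070312), 83.6598129272461)
[[ 0.5643 -0.1801  0.004 ]
 [ 0.6048 -0.4746  0.004 ]
 [ 0.3147 -0.5066  0.004 ]
 [ 0.274  -0.217   0.004 ]] [ 0.43945119 -0.3445605   0.004     ]
tray [0.5649 0.3846 0.03  ]
tray [0.5279 0.2623 0.03  ]
tray [0.3954 0.3044 0.03  ]
tray [0.4289 0.4334 0.03  ]
```

```bash
python3 - <<'E'
from h import *
a=cv2.imread("pics/top0.png");b=cv2.imread("pics/side0.png")
k=lambda i,c,r,s:cv2.resize(i[c[1]-r:c[1]+r,c[0]-r:c[0]+r],(s,s),interpolation=cv2.INTER_CUBIC)
cv2.imwrite("pics/crop0.png",np.hstack([k(a,(293,247),50,400),k(b,(314,225),50,400)]))
E
```

```text
(no output)
```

View pics/crop0.png

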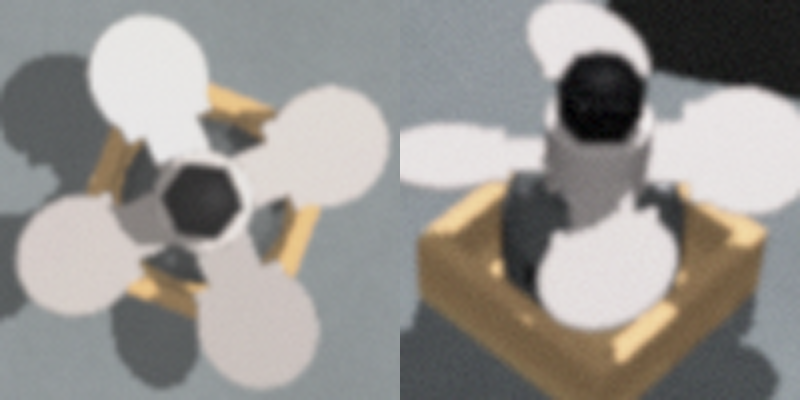

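The crops show the hexagon centred at about top (293.7,247) and side (314.5,199), sitting on the white hub. There is some room around its six sides.

```bash
python3 - <<'E'
from h import *
ct,cs=camera_params("top"),camera_params("side")
print(tri([ray(ct,293.7,247),ray(cs,314.3,199.3)]), onz(ct,293.7,247,.172))
for p in [(280,216),(325,233),(307,278),(261,261)]:print(onz(ct,*p,.115)[:2])
cw=camera_params("wrist");o=get_obs();C=-cw["view"][:3,:3].T@cw["view"][:3,3];print(cw["fx"],C-o["ee_pos"],cw["view"][:3,:3].round(3),o["eef_rot"])
E
```

```text
[ 0.49983745 -0.00249829  0.15758518] [ 0.50013904 -0.00242983  0.172     ]
[0.57051918 0.03104296]
[ 0.53405434 -0.07325823]
[ 0.43034028 -0.03444206]
[0.46612262 0.07175648]
307.43574902233485 [-0.07888868  0.02597526  0.21698405] [[ 0.318  0.948 -0.002]
 [-0.909  0.304 -0.284]
 [-0.268  0.092  0.959]] [-3.14057709e+00 -9.38987255e-05  2.81981330e+00]
```

>>> {"name": "drive_tool", "arguments": {"plan": [[0.5,-0.8,0.2,0,0,0],[0.5,-0.8,0.2,0,0,0],[0.5,-0.8,0.2,0,0,0],[0.5,-0.8,0.2,0,0,0],[0.5,-0.8,0.2,0,0,0],[0.5,-0.8,0.2,0,0,0],[0.5,-0.8,0.2,0,0,0],[0.5,-0.8,0.2,0,0,0]], "fingers": 1}}

```text
clock: 0.77
ee_pos: [0.3343, 0.264, 0.2313]
eef_rot: [-3.142, -0.0, 2.82]
force: [0.6, 1.9, -0.3]
gripper_width: 0.094
grip_force: 0.0
```

>>> {"name": "drive_tool", "arguments": {"plan": [[0.5,-0.8,0.1,0,0,0],[0.5,-0.8,0.1,0,0,0],[0.5,-0.8,0.1,0,0,0],[0.5,-0.8,0.1,0,0,0],[0.5,-0.8,0,0,0,0],[0.5,-0.8,0,0,0,0],[0.5,-0.8,0,0,0,0],[0.5,-0.8,0,0,0,0]]}}

```text
clock: 1.43
ee_pos: [0.4945, 0.0078, 0.2468]
eef_rot: [-3.142, -0.0, 2.82]
force: [-0.3, 0.7, 0.2]
gripper_width: 0.094
grip_force: 0.0
```

>>> {"name": "drive_tool", "arguments": {"plan": [[0.1,-0.3,0,0,0,0],[0,0,0,0,0,0],[0,0,0,0,0,0],[0,0,0,0,0,0],[0,0,0,0,0,0],[0,0,0,0,0,0],[0,0,0,0,0,0],[0,0,0,0,0,0]]}}

```text
clock: 2.1
ee_pos: [0.4978, -0.0017, 0.2471]
eef_rot: [3.142, 0.0, 2.821]
force: [0.5, 0.4, -0.9]
gripper_width: 0.0942
grip_force: 0.0
```

```bash
python3 - <<'E'
from h import *
o=get_obs();print({k:np.round(v,4) for k,v in o.items()})
a=read_camera("wrist");c=camera_params("wrist");cv2.imwrite("pics/w1.png",a)
print(proj(c,np.array([.5,-.0025,.175])),proj(c,np.array([.5,-.0025,.142])))
import pickle;pickle.dump((o,c),open("w1.pkl","wb"))
E
```

```text
{'clock': np.float64(2.1), 'joints': array([-0.0771,  0.1306,  1.5406, -0.    ,  1.4701, -1.3269]), 'qd': array([-0.0071,  0.0028, -0.0018, -0.0011, -0.0002, -0.0012]), 'joint_torque': array([ 1.16500e-01, -4.46701e+01, -3.66868e+01,  5.60000e-03,
        7.71000e-02,  6.40000e-03]), 'ee_pos': array([ 0.4978, -0.0017,  0.2471]), 'eef_rot': array([3.1416e+00, 2.0000e-04, 2.8206e+00]), 'force': array([ 0.466 ,  0.4408, -0.8555]), 'wrist_torque': array([0.0052, 0.0254, 0.0134]), 'grip_force': np.float64(0.0), 'gripper_width': np.float64(0.0942)}
[283.17656367 208.32885081] [283.10468122 199.69980946]
```

View pics/w1.png

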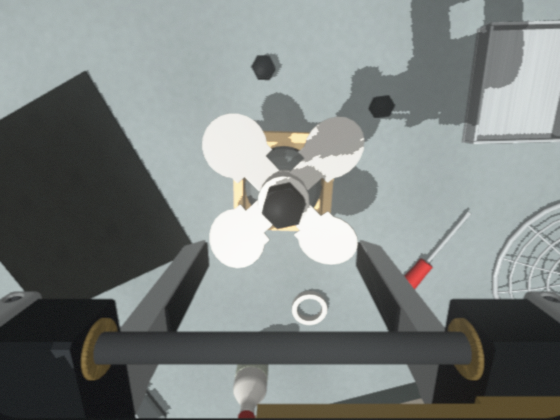

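The wrist view shows the hexagon at about (283,205), almost centred. The grip axis looks roughly horizontal in this picture.

```bash
python3 - <<'E'
from h import *
import pickle;o,c=pickle.load(open("w1.pkl","rb"))
a=cv2.imread("pics/w1.png")
g=a.max(2);m=np.zeros(g.shape,np.uint8);m[180:232,255:312]=(g[180:232,255:312]<75)
n,l,s,cc=cv2.connectedComponentsWithStats(m);i=1+np.argmax(s[1:,4]);print(s[i],cc[i])
cnt=max(cv2.findContours((l==i).astype(np.uint8),0,1)[0],key=cv2.contourArea)
hull=cv2.convexHull(cnt)
for e in(1.5,2,2.5,3): print(e,cv2.approxPolyDP(hull,e,True)[:,0].tolist())
P=np.array([onz(c,*p,.170)[:2] for p in cnt[:,0]])*1000
for d in range(0,60,5):   # support widths per direction
    w=[np.ptp(P@[np.cos(np.radians(d+k)),np.sin(np.radians(d+k))]) for k in(0,60,120)];print(d,np.round(w,1),round(sum(w),1))
k=cv2.resize(a[170:240,245:325],(800,600)[:2],interpolation=cv2.INTER_CUBIC);k=cv2.resize(a[175:235,243:323],(800,600),interpolation=cv2.INTER_CUBIC)
cv2.imwrite("pics/w1c.png",cv2.convertScaleAbs(k,alpha=1.8))
E
```

```text
[269 184  35  40 668] [289.34580838 199.87275449]
1.5 [[270, 188], [290, 184], [302, 197], [303, 206], [296, 222], [290, 223], [269, 198]]
2 [[270, 188], [290, 184], [302, 197], [303, 206], [296, 222], [290, 223], [269, 198]]
2.5 [[270, 188], [290, 184], [302, 197], [303, 206], [296, 222], [290, 223], [269, 198]]
3 [[270, 188], [290, 184], [302, 197], [303, 206], [296, 222], [290, 223], [269, 198]]
0 [41.9 36.2 29.9] 108.0
5 [42.7 35.3 32.1] 110.1
10 [43.2 34.  34.1] 111.4
15 [43.6 33.5 35.8] 112.9
20 [43.6 33.1 37.3] 114.0
25 [43.3 32.4 38.5] 114.2
30 [42.7 31.5 39.3] 113.6
35 [41.9 30.4 39.9] 112.2
40 [40.7 29.1 40.2] 110.0
45 [39.3 27.7 40.7] 107.6
50 [37.9 26.1 41.1] 105.2
55 [36.9 27.5 41.2] 105.6
```

View pics/w1c.png

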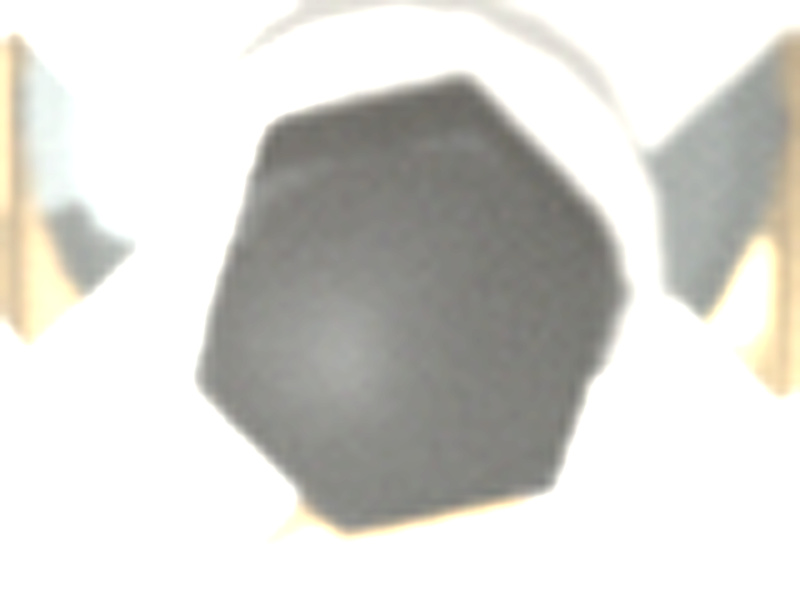

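The crop shows a clean hexagon. Its rim corners are at (277,227.5), (297.8,223.3), (305.3,203.5) and (262.3,212.3), and the far side of the underside shows above it.

```bash
python3 - <<'E'
from h import *
import pickle;o,c=pickle.load(open("w1.pkl","rb"))
q=lambda u,v:onz(c,243+u/10-.45,175+v/10-.45,.170)[:2]*1000
L,R,A,B=q(198,378),q(628,290),q(345,530),q(553,488)
ang=lambda d:np.degrees(np.arctan2(d[1],d[0]))
print(L,R,A,B,"ctr",(L+R)/2,"diag",np.linalg.norm(R-L))
for n,(p,r) in dict(LR=(L,R),AB=(A,B),LA=(L,A),RB=(R,B)).items():print(n,ang(r-p),np.linalg.norm(r-p))
print("ctr from AB",)
# tool y direction
from scipy.spatial.transform import Rotation as T
print("tool y",ang(T.from_euler('xyz',o['eef_rot']).as_matrix()[:,1]),o['ee_pos'])
E
```

```text
[498.77553938 -24.0585273 ] [503.69088199  19.48141319] [518.74745051 -15.30233747] [521.14441279   6.11005991] ctr [501.23321068  -2.28855706] diag 43.81651527726985
LR 83.55899387163792 43.81651527726985
AB 83.61274523699463 21.54614094399474
LA 23.67385797149501 21.80706525107966
RB -37.456146139774994 21.986787532688155
ctr from AB
tool y 71.60835322958003 [ 0.49782076 -0.00174725  0.2470994 ]
```

>>> {"name": "drive_tool", "arguments": {"plan": [[0.07,-0.02,-0.15,0,0,0.122],[0,0,-0.15,0,0,0.122],[0,0,-0.15,0,0,0.122],[0,0,-0.15,0,0,0.122],[0,0,-0.15,0,0,0.122],[0,0,-0.15,0,0,0.122],[0,0,0,0,0,0],[0,0,0,0,0,0]]}}

```text
clock: 2.82
ee_pos: [0.5007, -0.0029, 0.211]
eef_rot: [3.141, -0.0, -2.735]
force: [0.9, -0.1, 0.2]
gripper_width: 0.0941
grip_force: 0.0
```

```bash
python3 - <<'E'
from h import *
import pickle
o=get_obs();print({k:np.round(o[k],4) for k in('joints','ee_pos','eef_rot','force')})
a=read_camera("wrist");c=camera_params("wrist");cv2.imwrite("pics/w2.png",a);pickle.dump((o,c),open("w2.pkl","wb"))
p=proj(c,np.array([.5005,-.0024,.165]));print(p)
x,y=p.astype(int)-[40,30];x=max(x,0);y=max(y,0);print(x,y)
cv2.imwrite("pics/w2c.png",cv2.convertScaleAbs(cv2.resize(a[y:y+60,x:x+80],(800,600),interpolation=cv2.INTER_CUBIC),alpha=1.8))
E
```

```text
{'joints': array([-0.079 ,  0.1572,  1.5929,  0.    ,  1.3918, -2.0563]), 'ee_pos': array([ 0.5007, -0.0029,  0.211 ]), 'eef_rot': array([ 3.1415e+00, -3.0000e-04, -2.7351e+00]), 'force': array([ 0.8871, -0.0637,  0.21  ])}
[283.55808646 214.5761895 ]
243 184
```

View pics/w2c.png

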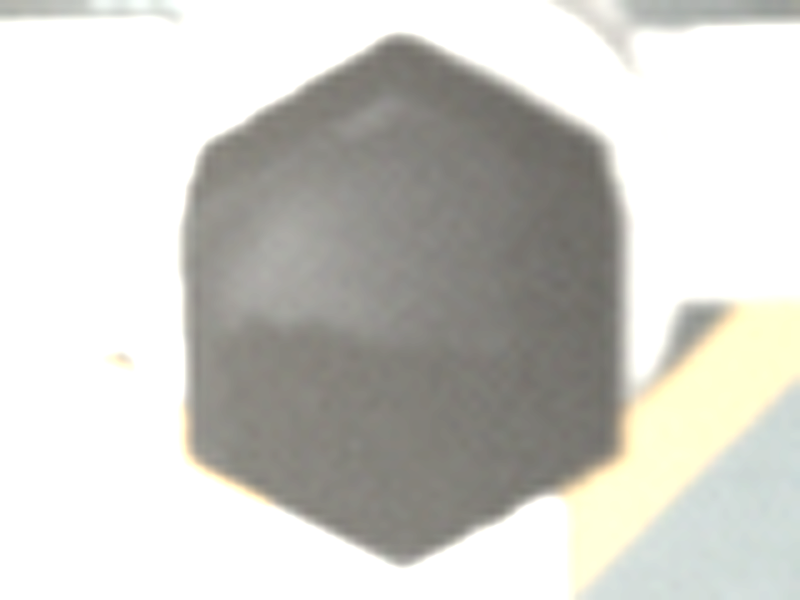

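The view shows the hexagon with its two flats vertical, at x of about 261.5 and 305 px, so the fingers' closing line is square to them.

```bash
python3 - <<'E'
from h import *
import pickle
from scipy.spatial.transform import Rotation as T
o,c=pickle.load(open("w2.pkl","rb"));R=T.from_euler('xyz',o['eef_rot']).as_matrix()
for z in(.165,.170):
  q=lambda u,v:(R.T@(onz(c,243+u/10-.45,184+v/10-.45,z)-o['ee_pos']))[:2]*1000
  a,b,d=q(188,460),q(622,460),q(403,567);print(z,a,b,d,"flats",b[1]-a[1], "ctr y",(a[1]+b[1])/2,d[1])
  m=(a+b)/2; u=d[0]-m[0]; print("ctr x from apex",d[0]-np.sign(u)*23, "from corners",m[0]-np.sign(u)*11.5,u)
  e=np.array([m[0]-np.sign(u)*11.5,(a[1]+b[1])/2,0]);print("world ctr",o['ee_pos'][:2]*1000+(R@e)[:2])
E
```

```text
0.165 [-14.32668309 -19.69139878] [-14.40327284  19.85079824] [-24.84873738  -0.11830899] flats 39.54219701974683 ctr y 0.0796997278571574 -0.11830898816735433
ctr x from apex -1.8487373801968339 from corners -2.8649779647133666 -10.483759415483467
world ctr [503.28095564  -1.73160374]
0.17 [-12.470871   -19.32151687] [-12.54600592  19.46957808] [-22.79305939  -0.12021695] flats 38.79109495127551 ctr y 0.07403060364349123 -0.12021694665450802
ctr x from apex 0.20694061234203076 from corners -1.0084384615809547 -10.284620926077015
world ctr [501.57790523  -2.47078582]
```

>>> {"name": "drive_tool", "arguments": {"plan": [[0,0.0,-0.3,0,0,0],[0,0,-0.3,0,0,0],[0,0,-0.3,0,0,0],[0,0,-0.3,0,0,0],[0,0,-0.2,0,0,0],[0,0,-0.1,0,0,0],[0,0,-0.08,0,0,0],[0,0,0,0,0,0]], "fingers": 0}}

```text
clock: 3.53
ee_pos: [0.5008, -0.003, 0.1477]
eef_rot: [3.142, -0.0, -2.732]
force: [0.7, 0.3, 0.0]
gripper_width: 0.0474
grip_force: 0.0
```

>>> {"name": "drive_tool", "arguments": {"plan": [[0,0,0,0,0,0],[0,0,0,0,0,0],[0,0,0,0,0,0],[0,0,0,0,0,0],[0,0,0,0,0,0],[0,0,0,0,0,0],[0,0,0,0,0,0],[0,0,0,0,0,0]], "fingers": -0.13}}

```text
clock: 4.2
ee_pos: [0.5007, -0.003, 0.1478]
eef_rot: [3.142, 0.0, -2.731]
force: [0.2, 0.5, 0.4]
gripper_width: 0.0411
grip_force: 0.0
```

>>> {"name": "drive_tool", "arguments": {"plan": [[0,0,0,0,0,0],[0,0,0,0,0,0],[0,0,0,0,0,0],[0,0,0,0,0,0],[0,0,0,0,0,0],[0,0,0,0,0,0],[0,0,0,0,0,0],[0,0,0,0,0,0]], "fingers": -1}}

```text
clock: 4.87
ee_pos: [0.5007, -0.003, 0.1477]
eef_rot: [3.142, -0.0, -2.731]
force: [0.7, 0.3, -0.4]
gripper_width: 0.0004
grip_force: 0.0
```

```bash
python3 - <<'E'
from station import *
o=get_obs();print(o['force'],o['wrist_torque'],o['eef_rot'],o['joints'])
E
```

```text
[ 0.6687366   0.26042859 -0.40843017] [0.09409723 0.04763102 0.00460834] [ 3.14157012e+00 -5.66212844e-06 -2.73139732e+00] [-7.92437377e-02  2.07595181e-01  1.68280734e+00  1.81446119e-05
  1.25120573e+00 -2.06024110e+00]
```

```bash
python3 - <<'E'
from h import *
a=read_camera("side");b=read_camera("wrist")
k=cv2.resize(a[120:280,230:390],(400,400),interpolation=cv2.INTER_CUBIC)
cv2.imwrite("pics/s2.png",np.hstack([k,cv2.resize(b[100:380,120:400],(400,400))]))
cs=camera_params("side");cw=camera_params("wrist")
o=get_obs();print(proj(cs,o['ee_pos']),proj(cw,o['ee_pos']),proj(cs,np.array([.5,-.0025,.175])))
E
```

```text
[313.60752605 202.31197426] [282.87493911 233.21291631] [314.4628354  193.24604701]
```

View pics/s2.png

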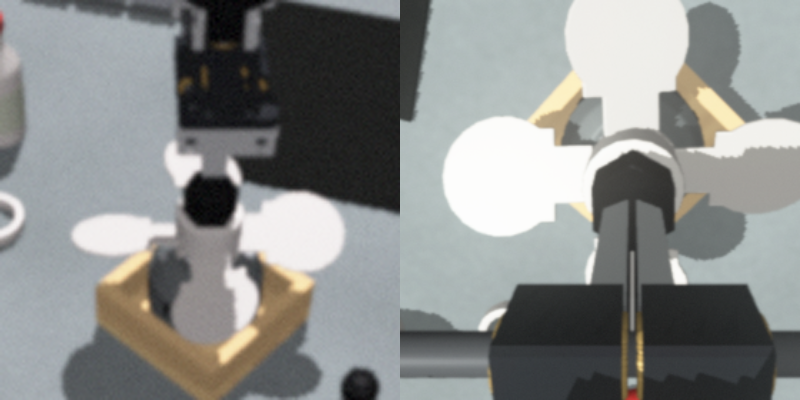

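The shut fingers appear to end on top of or behind the nut, not around it. I'll measure where the tips really are from the difference between the images.

```bash
python3 - <<'E'
from h import *
a=read_camera("side");b=read_camera("wrist");t=read_camera("top")
cv2.imwrite("pics/side3.png",a);cv2.imwrite("pics/w3.png",b);cv2.imwrite("pics/top3.png",t)
s0=cv2.imread("pics/side0.png")
cs=camera_params("side");cw=camera_params("wrist");o=get_obs()
for h in(0,.01,.02,.03,.04,.05):
  P=o['ee_pos']+[0,0,h];print(h,proj(cs,P).round(1),proj(cw,P).round(1))
d=np.abs(a.astype(int)-s0).max(2)
for y in range(172,214,2):print(y,' '.join('%3d'%v for v in a[y,298:332:2].max(1)),'|',' '.join('%3d'%v for v in s0[y,298:332:2].max(1)))
print()
for y in range(196,280,3):print(y,' '.join('%3d'%v for v in b[y,252:318:3].max(1)))
E
```

```text
0 [313.6 202.3] [282.9 233.2]
0.01 [313.8 198.9] [282.9 238.2]
0.02 [314.  195.5] [283.  243.6]
0.03 [314.3 192. ] [283.  249.6]
0.04 [314.5 188.5] [283.  256.1]
0.05 [314.7 184.9] [283.  263.3]
172 170 147 116 101 104 102 102  99 104 102 104 100 102 106 101 102 100 | 156 154 154 156 157 151 155 153 152 117  41  29  27  25  29  29  32
174 174 148 128 116 112 123 125 127 125 123 123 126 129 126 127 125 124 | 156 162 175 179 182 174 164 159 148  81  31  33  27  28  23  30  28
176 192 168 126  93  69 101 126 127 124 125 127 124 125 126 125 125 122 | 176 211 226 229 229 225 219 200 161  68  32  26  26  29  26  28  29
178 234 202 133 117 107 115 127 127 127 124 124 125 121 126 125 127 124 | 221 232 231 232 232 233 231 230 220 170  90  37  29  26  25  25  28
180 241 208 135 139 148 135 130 125 125 126 126 127 128 126 124 121 125 | 231 234 232 234 231 232 231 231 231 229 203 114  38  30  29  26  30
182 243 232 212 212 217 207 172 125 123 122 123 139 135  85  83  86  83 | 231 232 233 232 231 232 232 232 231 232 229 209 116  36  35  28  28
184 242 242 242 242 242 240 199 125 124 127 127 158 2
[... 3953 characters left out ...]
 114  92  52  84 112 113 111 110 110 107  50  46  91 118
259 193 102  68 115 117 117 116 115 115  85  48  80 113 112 112 111 111 109  55  43  87 117
262 191 157  85 117 116 117 115 114 114  82  49  74 112 111 111 111 111 111  61  75 112 114
265 190 187 154 116 116 115 116 114 111  81  50  76 110 111 111 109 110 109 112 117 115 116
268 188 204 201 116 115 115 114 114 114  81  49  71 111 110 109 111 110 111 109 117 115 115
271 185 198 166 115 115 113 114 114 111  74  46  64 112 112 110 111 110 111 110 115 113 116
274 186 194 138 114 113 114 113 110 112  69  49  66 112 111 110 111 111 110 112 132 123 115
277 188 238 118 114 114 113 113 112 113  73 143  65 111 110 111 110 110 110 110 159 166 133
```

The numbers agree across views. With fingers open and shut, in both the wrist and side cameras, the fingertips sit about 40 mm behind the reported TCP. So they closed just above the dome, which fits the zero force. From here I'll treat the tips as ee_z + 0.040, open up, go down 38 mm and feel for contact.

>>> {"name": "drive_tool", "arguments": {"plan": [[0,0,0,0,0,0],[0,0,0,0,0,0],[0,0,0,0,0,0],[0,0,0,0,0,0],[0,0,0,0,0,0],[0,0,0,0,0,0],[0,0,0,0,0,0],[0,0,0,0,0,0]], "fingers": 0.2}}

```text
clock: 5.78
ee_pos: [0.5007, -0.003, 0.1477]
eef_rot: [3.142, -0.0, -2.731]
force: [0.5, -0.5, 0.0]
gripper_width: 0.0506
grip_force: 0.0
```

>>> {"name": "drive_tool", "arguments": {"plan": [[0,0,-0.1,0,0,0],[0,0,-0.1,0,0,0],[0,0,-0.1,0,0,0],[0,0,-0.1,0,0,0],[0,0,-0.1,0,0,0],[0,0,0,0,0,0],[0,0,0,0,0,0],[0,0,0,0,0,0]]}}

```text
clock: 6.45
ee_pos: [0.5008, -0.003, 0.1279]
eef_rot: [-3.142, 0.0, -2.731]
force: [-0.4, -0.6, 0.0]
gripper_width: 0.0564
grip_force: 0.0
```

```bash
python3 - <<'E'
from h import *
b=read_camera("wrist");cv2.imwrite("pics/w4.png",b);o=get_obs();print(o['ee_pos'],o['gripper_width'],o['force'])
c=camera_params("wrist")
from scipy.spatial.transform import Rotation as T
R=T.from_euler('xyz',o['eef_rot']).as_matrix()
for h in(0,.035,.04,.045):
  print(h,[proj(c,o['ee_pos']+R@np.array([x,y,-h])).round(1).tolist() for x in(-.008,.008) for y in(-o['gripper_width']/2,o['gripper_width']/2)])
for y in range(215,290,3):print(y,' '.join('%3d'%v for v in b[y,212:356:4].max(1)))
E
```

```text
[ 0.5008678  -0.00306974  0.12793405] 0.056482217298397086 [-0.18165094 -0.33026575  0.01457553]
0 [[245.8, 243.1], [320.0, 243.0], [245.0, 223.2], [320.7, 223.1]]
0.035 [[239.6, 264.1], [326.3, 264.0], [238.6, 241.3], [327.3, 241.1]]
0.04 [[238.6, 267.6], [327.4, 267.5], [237.5, 244.3], [328.4, 244.2]]
0.045 [[237.5, 271.4], [328.5, 271.3], [236.4, 247.6], [329.6, 247.5]]
215 242 243 242 242 241 241 241 241 241 240 155 181 153 153 151 151 124  51  50  75 160 150 162 149 149 105 134 139 139 138 136 139 137 140 138 140
218 243 242 243 242 242 241 241 241 240 235 170 240 153 152 145  80  50  49  48  45  53 123 148 148 149 138 119 137 137 138 139 139 138 138 138 138
221 243 243 243 242 242 241 241 241 240 217 239 227 152 139  64  50  49  49  47  45  45  43  86 146 150 148 123 137 138 136 138 137 138 139 138 140
224 243 243 243 242 242 241 241 241 241 200 240 238 128  54  50  52  49  49  45  45  43  41  45  62 137 147 145 134 138 138 137 137 138 138 138 139
227 243 243 243 242 242 242 242 241 240 233 239 130  54  51  52  50  46  47  50  46  44  42  42  40  40 134 147 128 137 137 139 137 
[... 2275 characters left out ...]
 160 123  53  48  47  51  49  49  48  48  48  46  47  46  44  46  50  99 101 101  90  40  40  41  93  95  95
278 101 102  91  52  52  51 156 161 163 160 160 208  68  49  52  49  51  51  49  50  47  46  48  45  70 100 100 100 100  98  43  40  40  80  94  96
281 101 100  71  51  49  60 157 160 162 161 159 239 235 102  50  52  49  51  51  50  50  49  51 131 148 104 103 102 101 100  47  41  42  62  96  95
284 100  99  53  49  48  85 158 159 162 162 161 238 239 238 176  55  52  50  50  51  50  60 122 134 153 143 103 102 100 100  65  41  41  45  94  96
287 101  94  51  47  50 121 157 158 163 163 168 239 239 239 239 228 129  54  51  58 148 172 146 146 142 137 132 147 112 102  85  42  41  41  87  96
```

Measured fingertip edges (columns 238 and 327, rows 242 to 268) match h of about 0.039–0.040. The nut is centred between them. I'll go down so the tips are just above the hub rim.

>>> {"name": "drive_tool", "arguments": {"plan": [[0,0,-0.1,0,0,0],[0,0,-0.1,0,0,0],[0,0,-0.1,0,0,0],[0,0,-0.1,0,0,0],[0,0,-0.03,0,0,0],[0,0,0,0,0,0],[0,0,0,0,0,0],[0,0,0,0,0,0]], "fingers": -0.09}}

```text
clock: 7.17
ee_pos: [0.5009, -0.003, 0.1107]
eef_rot: [-3.141, 0.0, -2.731]
force: [0.2, -0.2, 0.2]
gripper_width: 0.0428
grip_force: 0.0
```

>>> {"name": "drive_tool", "arguments": {"plan": [[0,0,0,0,0,0],[0,0,0,0,0,0],[0,0,0,0,0,0],[0,0,0,0,0,0],[0,0,0,0,0,0],[0,0,0,0,0,0],[0,0,0,0,0,0],[0,0,0,0,0,0]], "fingers": -0.2}}

```text
clock: 7.83
ee_pos: [0.5008, -0.0029, 0.1107]
eef_rot: [3.141, 0.0, -2.731]
force: [-1.7, 4.1, 4.0]
gripper_width: 0.0399
grip_force: 30.0
```

```bash
python3 - <<'E'
from station import *
o=get_obs();print(o['force'],o['wrist_torque'],o['grip_force'],o['gripper_width'])
E
```

```text
[-1.71625342  4.09589211  3.99612482] [ 0.69196491  0.31007379 -0.00894765] 29.965749979019165 0.039915969702743484
```

>>> {"name": "drive_tool", "arguments": {"plan": [[-0.005,0.01,0.005,0,0,0],[0,0,0,0,0,-0.03],[0,0,0,0,0,-0.03],[0,0,0.0,0,0,-0.03],[0,0,0,0,0,-0.03],[0,0,0.0,0,0,-0.03],[0,0,0,0,0,-0.03],[0,0,0,0,0,0]]}}

```text
clock: 8.5
ee_pos: [0.5008, -0.003, 0.1109]
eef_rot: [-3.141, 0.001, -2.913]
force: [0.0, 0.1, 4.4]
gripper_width: 0.0396
grip_force: 30.0
```

```bash
cat > s.py <<'E'
from station import *
import numpy as np
o=get_obs();print({k:np.round(o[k],4).tolist() for k in('clock','force','wrist_torque','ee_pos','eef_rot','grip_force','gripper_width')},o['joints'][5].round(3))
E
python3 s.py
```

```text
{'clock': 8.5, 'force': [0.016, 0.1035, 4.3991], 'wrist_torque': [-0.178, -0.0294, -0.0754], 'ee_pos': [0.5008, -0.003, 0.1109], 'eef_rot': [-3.1408, 0.0005, -2.9128], 'grip_force': 29.9557, 'gripper_width': 0.0396} -1.878
```

>>> {"name": "drive_tool", "arguments": {"plan": [[0,0,0.005,0,0,-0.05],[0,0,0.005,0,0,-0.05],[0,0,0.005,0,0,-0.05],[0,0,0.005,0,0,-0.05],[0,0,0.0,0,0,-0.05],[0,0,0.0,0,0,-0.05],[0,0,0,0,0,0],[0,0,0,0,0,0]]}}

```text
clock: 9.17
ee_pos: [0.5006, -0.0028, 0.1116]
eef_rot: [-3.141, 0.0, 3.074]
force: [0.2, -1.5, 3.1]
gripper_width: 0.0398
grip_force: 30.0
```

```bash
python3 s.py
```

```text
{'clock': 9.1667, 'force': [0.1954, -1.4913, 3.1067], 'wrist_torque': [-0.1168, 0.059, -0.0515], 'ee_pos': [0.5006, -0.0028, 0.1116], 'eef_rot': [-3.1413, 0.0001, 3.074], 'grip_force': 29.9569, 'gripper_width': 0.0398} -1.582
```

>>> {"name": "drive_tool", "arguments": {"plan": [[0,-0.003,0.005,0,0,-0.06],[0,0,0.005,0,0,-0.06],[0,0,0.005,0,0,-0.06],[0,0,0.005,0,0,-0.06],[0,0,0.005,0,0,-0.06],[0,0,0.005,0,0,-0.06],[0,0,0,0,0,0],[0,0,0,0,0,0]]}}

```text
clock: 9.83
ee_pos: [0.5003, -0.0028, 0.1125]
eef_rot: [-3.141, -0.001, 2.715]
force: [0.2, 0.2, -0.3]
gripper_width: 0.0398
grip_force: 30.0
```

```bash
python3 s.py
```

```text
{'clock': 9.8333, 'force': [0.2145, 0.2174, -0.332], 'wrist_torque': [0.0552, 0.109, 0.011], 'ee_pos': [0.5003, -0.0028, 0.1125], 'eef_rot': [-3.1414, -0.0007, 2.715], 'grip_force': 29.956, 'gripper_width': 0.0398} -1.223
```

>>> {"name": "drive_tool", "arguments": {"plan": [[0,0,0.003,0,0,-0.06],[0,0,0.003,0,0,-0.06],[0,0,0.003,0,0,-0.06],[0,0,0.003,0,0,-0.06],[0,0,0.003,0,0,-0.06],[0,0,0.003,0,0,-0.06],[0,0,0,0,0,0],[0,0,0,0,0,0]]}}

```text
clock: 10.5
ee_pos: [0.5004, -0.0027, 0.1132]
eef_rot: [-3.141, -0.0, 2.356]
force: [-0.7, 0.8, -1.7]
gripper_width: 0.0397
grip_force: 30.0
```

```bash
python3 s.py
```

```text
{'clock': 10.5, 'force': [-0.7333, 0.7799, -1.7039], 'wrist_torque': [0.1735, 0.0882, 0.0044], 'ee_pos': [0.5004, -0.0027, 0.1132], 'eef_rot': [-3.1414, -0.0004, 2.3557], 'grip_force': 29.9568, 'gripper_width': 0.0397} -0.864
```

>>> {"name": "drive_tool", "arguments": {"plan": [[0,0,0.002,0,0,-0.07],[0,0,0.002,0,0,-0.07],[0,0,0.002,0,0,-0.07],[0,0,0.002,0,0,-0.07],[0,0,0.002,0,0,-0.07],[0,0,0.002,0,0,-0.07],[0,0,0,0,0,0],[0,0,0,0,0,0]]}}

```text
clock: 11.17
ee_pos: [0.5006, -0.0025, 0.1139]
eef_rot: [3.141, -0.0, 1.936]
force: [1.0, 4.9, -1.9]
gripper_width: 0.0397
grip_force: 30.0
```

```bash
python3 s.py
```

```text
{'clock': 11.1667, 'force': [0.9768, 4.9401, -1.8851], 'wrist_torque': [0.7202, -0.2226, 0.0147], 'ee_pos': [0.5006, -0.0025, 0.1139], 'eef_rot': [3.1412, -0.0004, 1.9363], 'grip_force': 29.9576, 'gripper_width': 0.0397} -0.444
```

>>> {"name": "drive_tool", "arguments": {"plan": [[0,0.008,0.002,0,0,-0.06],[0,0,0.003,0,0,-0.06],[0,0,0.002,0,0,-0.06],[0,0,0.003,0,0,-0.06],[0,0,0.002,0,0,-0.06],[0,0,0,0,0,0],[0,0,0,0,0,0],[0,0,0,0,0,0]]}}

```text
clock: 11.83
ee_pos: [0.5008, -0.0023, 0.1145]
eef_rot: [3.141, -0.0, 1.636]
force: [2.3, 4.2, -1.1]
gripper_width: 0.0399
grip_force: 30.0
```

```bash
python3 s.py
```

```text
{'clock': 11.8333, 'force': [2.3489, 4.2446, -1.0607], 'wrist_torque': [0.8834, -0.379, 0.001], 'ee_pos': [0.5008, -0.0023, 0.1145], 'eef_rot': [3.141, -0.0003, 1.6359], 'grip_force': 29.9592, 'gripper_width': 0.0399} -0.143
```

>>> {"name": "drive_tool", "arguments": {"plan": [[0.006,0.01,0.002,0,0,-0.06],[0,0,0.003,0,0,-0.06],[0,0,0.002,0,0,-0.06],[0,0,0.003,0,0,-0.06],[0,0,0.002,0,0,-0.06],[0,0,0,0,0,0],[0,0,0,0,0,0],[0,0,0,0,0,0]]}}

```text
clock: 12.5
ee_pos: [0.501, -0.0021, 0.115]
eef_rot: [3.141, -0.0, 1.335]
force: [3.2, 3.2, -1.8]
gripper_width: 0.0402
grip_force: 30.0
```

```bash
python3 s.py
```

```text
{'clock': 12.5, 'force': [3.2079, 3.1998, -1.7908], 'wrist_torque': [0.6025, -0.4429, -0.038], 'ee_pos': [0.501, -0.0021, 0.115], 'eef_rot': [3.141, -0.0001, 1.3353], 'grip_force': 29.9579, 'gripper_width': 0.0402} 0.158
```

>>> {"name": "drive_tool", "arguments": {"plan": [[0.009,0.008,0.002,0,0,-0.06],[0,0,0.003,0,0,-0.06],[0,0,0.002,0,0,-0.06],[0,0,0.003,0,0,-0.06],[0,0,0.002,0,0,-0.06],[0,0,0,0,0,0],[0,0,0,0,0,0],[0,0,0,0,0,0]]}}

```text
clock: 13.17
ee_pos: [0.5012, -0.0019, 0.1154]
eef_rot: [3.141, 0.0, 1.035]
force: [2.9, 2.4, 0.2]
gripper_width: 0.0396
grip_force: 30.0
```

```bash
python3 s.py
```

```text
{'clock': 13.1667, 'force': [2.8601, 2.351, 0.187], 'wrist_torque': [0.2414, -0.2242, -0.0095], 'ee_pos': [0.5012, -0.0019, 0.1154], 'eef_rot': [3.1414, 0.0002, 1.0348], 'grip_force': 29.9575, 'gripper_width': 0.0396} 0.459
```

>>> {"name": "drive_tool", "arguments": {"plan": [[0.008,0.006,0.003,0,0,-0.06],[0,0,0.003,0,0,-0.06],[0,0,0.003,0,0,-0.06],[0,0,0.003,0,0,-0.06],[0,0,0.003,0,0,-0.06],[0,0,0.003,0,0,-0.06],[0,0,0,0,0,0],[0,0,0,0,0,0]]}}

```text
clock: 13.83
ee_pos: [0.5014, -0.0016, 0.1161]
eef_rot: [3.141, 0.0, 0.675]
force: [1.1, 0.6, -0.2]
gripper_width: 0.0398
grip_force: 30.0
```

```bash
python3 s.py
```

```text
{'clock': 13.8333, 'force': [1.0717, 0.6069, -0.1898], 'wrist_torque': [0.1568, -0.041, -0.0461], 'ee_pos': [0.5014, -0.0016, 0.1161], 'eef_rot': [3.1415, 0.0002, 0.675], 'grip_force': 29.9582, 'gripper_width': 0.0398} 0.82
```

>>> {"name": "drive_tool", "arguments": {"plan": [[0.002,0.001,0.003,0,0,-0.07],[0,0,0.003,0,0,-0.07],[0,0,0.003,0,0,-0.07],[0,0,0.003,0,0,-0.07],[0,0,0.003,0,0,-0.07],[0,0,0.003,0,0,-0.07],[0,0,0.003,0,0,-0.07],[0,0,0,0,0,0]]}}

```text
clock: 14.5
ee_pos: [0.5017, -0.0016, 0.117]
eef_rot: [3.141, -0.0, 0.181]
force: [2.6, 0.2, 0.2]
gripper_width: 0.0396
grip_force: 30.0
```

```bash
python3 s.py
```

```text
{'clock': 14.5, 'force': [2.6326, 0.2173, 0.1571], 'wrist_torque': [0.0637, -0.2147, 0.0065], 'ee_pos': [0.5017, -0.0016, 0.117], 'eef_rot': [3.1413, -0.0003, 0.1814], 'grip_force': 29.9583, 'gripper_width': 0.0396} 1.313
```

>>> {"name": "drive_tool", "arguments": {"plan": [[0.007,0,0.01,0,0,-0.04],[0,0,0.01,0,0,-0.04],[0,0,0.01,0,0,-0.04],[0,0,0.01,0,0,0],[0,0,0.01,0,0,0],[0,0,0,0,0,0],[0,0,0,0,0,0],[0,0,0,0,0,0]]}}

```text
clock: 15.17
ee_pos: [0.5018, -0.0015, 0.119]
eef_rot: [3.142, 0.0, 0.063]
force: [1.0, 0.1, -0.0]
gripper_width: 0.0394
grip_force: 30.0
```

```bash
python3 s.py
```

```text
{'clock': 15.1667, 'force': [1.0142, 0.0835, -0.0079], 'wrist_torque': [0.0998, -0.0117, 0.0647], 'ee_pos': [0.5018, -0.0015, 0.119], 'eef_rot': [3.1415, 0.0, 0.0631], 'grip_force': 29.9588, 'gripper_width': 0.0394} 1.432
```

The axial force is zero, so the thread has let go. I'll lift straight up, then carry the spinner to the tray.

>>> {"name": "drive_tool", "arguments": {"plan": [[0,0,0.05,0,0,0],[0,0,0.1,0,0,0],[0,0,0.15,0,0,0],[0,0,0.2,0,0,0],[0,0,0.2,0,0,0],[0,0,0.3,0,0,0],[0,0,0.3,0,0,0],[0,0,0.2,0,0,0]]}}

```text
clock: 15.83
ee_pos: [0.5022, -0.0015, 0.1809]
eef_rot: [3.141, -0.002, 0.062]
force: [0.4, -0.2, 0.4]
gripper_width: 0.0394
grip_force: 30.0
```

>>> {"name": "drive_tool", "arguments": {"plan": [[-0.05,0.4,0,0,0,0],[-0.07,0.7,0,0,0,0],[-0.07,0.9,0,0,0,0],[-0.07,0.9,0,0,0,0],[-0.07,0.9,0,0,0,0],[-0.07,0.9,0,0,0,0],[-0.07,0.9,0,0,0,0],[-0.05,0.9,0,0,0,0]]}}

```text
clock: 16.5
ee_pos: [0.4805, 0.2603, 0.1796]
eef_rot: [-3.141, -0.001, 0.062]
force: [0.9, 0.4, -0.3]
gripper_width: 0.0398
grip_force: 30.0
```

>>> {"name": "drive_tool", "arguments": {"plan": [[-0.05,0.9,0,0,0,0],[0,0.8,0,0,0,0],[0,0.4,0,0,0,0],[0,0.1,0,0,0,0],[0,0,0,0,0,0],[0,0,0,0,0,0],[0,0,0,0,0,0],[0,0,0,0,0,0]]}}

```text
clock: 17.17
ee_pos: [0.4794, 0.3455, 0.1793]
eef_rot: [-3.141, -0.0, 0.06]
force: [0.7, 0.2, -0.1]
gripper_width: 0.0396
grip_force: 30.0
```

```bash
python3 s.py; python3 - <<'E'
from h import *
a=read_camera("wrist");c=camera_params("wrist");o=get_obs()
t=read_camera("top");s=read_camera("side");cv2.imwrite("pics/top5.png",t);cv2.imwrite("pics/side5.png",s)
cv2.imwrite("pics/w5.png",a);print(proj(c,o['ee_pos']*[1,1,0]+[0,0,.004]))
cv2.imwrite("pics/v5.png",np.hstack([cv2.resize(a,(400,300)),cv2.resize(t[180:310,230:360],(300,300),interpolation=cv2.INTER_CUBIC)]))
E
```

```text
{'clock': 17.1667, 'force': [0.6876, 0.2015, -0.0789], 'wrist_torque': [-0.0495, 0.153, 0.0123], 'ee_pos': [0.4794, 0.3455, 0.1793], 'eef_rot': [-3.1415, -0.0003, 0.0605], 'grip_force': 29.9585, 'gripper_width': 0.0396} 2.073
[281.56634157 183.85848611]
```

View pics/v5.png

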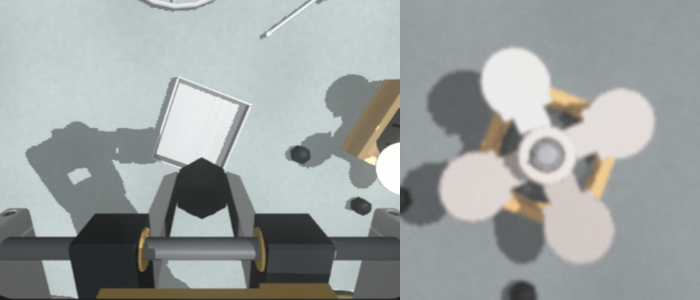

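The view shows the spinner in the grip with the tray straight below it. On the motor, the bare nose is visible in the hub.

>>> {"name": "drive_tool", "arguments": {"plan": [[0,0,-0.4,0,0,0],[0,0,-0.8,0,0,0],[0,0,-0.8,0,0,0],[0,0,-0.8,0,0,0],[0,0,-0.8,0,0,0],[0,0,-0.6,0,0,0],[0,0,-0.3,0,0,0],[0,0,0,0,0,0]]}}

```text
clock: 17.98
ee_pos: [0.478, 0.3456, -0.0033]
eef_rot: [3.14, 0.003, 0.062]
force: [-0.0, -0.6, -0.1]
gripper_width: 0.0398
grip_force: 30.0
```

>>> {"name": "drive_tool", "arguments": {"plan": [[0,0,-0.1,0,0,0],[0,0,-0.1,0,0,0],[0,0,-0.1,0,0,0],[0,0,-0.06,0,0,0],[0,0,-0.06,0,0,0],[0,0,-0.06,0,0,0],[0,0,0,0,0,0],[0,0,0,0,0,0]]}}

```text
clock: 18.65
ee_pos: [0.479, 0.3465, -0.0202]
eef_rot: [-3.142, 0.0, 0.062]
force: [0.0, 0.1, -0.5]
gripper_width: 0.0397
grip_force: 30.0
```

>>> {"name": "drive_tool", "arguments": {"plan": [[0,0,-0.04,0,0,0],[0,0,-0.04,0,0,0],[0,0,-0.04,0,0,0],[0,0,-0.03,0,0,0],[0,0,0,0,0,0],[0,0,0,0,0,0],[0,0,0,0,0,0],[0,0,0,0,0,0]]}}

```text
clock: 19.32
ee_pos: [0.4791, 0.3466, -0.0262]
eef_rot: [-3.142, -0.0, 0.062]
force: [-0.2, 0.2, -0.5]
gripper_width: 0.0399
grip_force: 30.0
```

>>> {"name": "drive_tool", "arguments": {"plan": [[0,0,-0.02,0,0,0],[0,0,-0.02,0,0,0],[0,0,-0.02,0,0,0],[0,0,0,0,0,0],[0,0,0,0,0,0],[0,0,0,0,0,0],[0,0,0,0,0,0],[0,0,0,0,0,0]]}}

```text
clock: 19.98
ee_pos: [0.4791, 0.3466, -0.0286]
eef_rot: [-3.142, -0.0, 0.062]
force: [0.4, -0.9, -1.4]
gripper_width: 0.0397
grip_force: 30.0
```

>>> {"name": "drive_tool", "arguments": {"plan": [[0,0,-0.02,0,0,0],[0,0,-0.02,0,0,0],[0,0,-0.02,0,0,0],[0,0,0,0,0,0],[0,0,0,0,0,0],[0,0,0,0,0,0],[0,0,0,0,0,0],[0,0,0,0,0,0]]}}

```text
clock: 20.65
ee_pos: [0.4794, 0.3467, -0.0297]
eef_rot: [-3.141, -0.001, 0.062]
force: [-5.0, -3.8, 15.4]
gripper_width: 0.0393
grip_force: 30.0
```

>>> {"name": "drive_tool", "arguments": {"plan": [[0,0,0.025,0,0,0],[0,0,0,0,0,0],[0,0,0,0,0,0],[0,0,0,0,0,0],[0,0,0,0,0,0],[0,0,0,0,0,0],[0,0,0,0,0,0],[0,0,0,0,0,0]], "fingers": 0.4}}

```text
clock: 21.32
ee_pos: [0.479, 0.3466, -0.0301]
eef_rot: [3.142, 0.0, 0.062]
force: [0.3, -0.0, 0.2]
gripper_width: 0.0659
grip_force: 0.0
```

>>> {"name": "drive_tool", "arguments": {"plan": [[0,0,0.1,0,0,0],[0,0,0.3,0,0,0],[0,0,0.7,0,0,0],[0,0,0.9,0,0,0],[0,0,0.9,0,0,0],[0,0,0.9,0,0,0],[0,0,0.8,0,0,0],[0,0,0.7,0,0,0]]}}

```text
clock: 21.98
ee_pos: [0.479, 0.3466, 0.1859]
eef_rot: [-3.14, -0.002, 0.062]
force: [0.9, -0.3, 0.4]
gripper_width: 0.0658
grip_force: 0.0
```

```bash
python3 s.py; python3 - <<'E'
from h import *
c=camera_params("wrist");a=read_camera("wrist");t=read_camera("top");s=read_camera("side")
for n,i in(("w6",a),("top6",t),("side6",s)):cv2.imwrite(f"pics/{n}.png",i)
ct,cs=camera_params("top"),camera_params("side")
print("nut now px",blobs(t[215:290,115:192].max(2)<70,20)[0])
# hub rim circle from top5 (unoccluded)
t5=cv2.imread("pics/top5.png");s5=cv2.imread("pics/side5.png")
for P in([.5008,-.0025,.163],[.5008,-.0025,.142],[.5014,-.0016,.142]):print(proj(ct,np.array(P)),proj(cs,np.array(P)))
g=cv2.resize(t5[225:270,270:318],None,fx=8,fy=8,interpolation=cv2.INTER_CUBIC)
cc=cv2.HoughCircles(cv2.medianBlur(cv2.cvtColor(g,6),5),cv2.HOUGH_GRADIENT,1,30,param1=60,param2=25,minRadius=25,maxRadius=130)
print(None if cc is None else [(270+(x+.5)/8-.5,225+(y+.5)/8-.5,r/8) for x,y,r in cc[0][:5]])
E
```

```text
{'clock': 21.9833, 'force': [0.9233, -0.2733, 0.3816], 'wrist_torque': [0.0315, 0.1488, -0.0107], 'ee_pos': [0.479, 0.3466, 0.1859], 'eef_rot': [-3.1402, -0.0024, 0.0618], 'grip_force': 0.0, 'gripper_width': 0.0658} 2.073
nut now px [(array([15.3, 38.7]), array([  0,  20,  30,  38, 935], dtype=int32)), (array([39.6, 38. ]), array([ 32,  30,  17,  16, 209], dtype=int32)), (array([ 1.3, 69.8]), array([ 0, 61,  5, 14, 38], dtype=int32))]
[293.74830827 246.69635935] [313.8233893  197.29712678]
[293.76680506 246.69852938] [313.36755053 204.41498724]
[293.37072703 246.41877113] [312.9357763  204.62289376]
[(np.float32(293.5), np.float32(246.875), np.float32(7.5625)), (np.float32(289.25), np.float32(246.5), np.float32(11.575))]
```

The spinner now sits in the tray. It shows at about (154.6,253) in the top view, inside the tray outline. Next is the hub. The two grip readings half a turn apart put the shaft axis at about (501.2,-2.3) mm.

>>> {"name": "drive_tool", "arguments": {"plan": [[0.05,-0.4,0,0,0,0],[0.08,-0.8,0,0,0,-0.1],[0.08,-0.9,0,0,0,-0.1],[0.08,-0.9,0,0,0,-0.1],[0.08,-0.9,0,0,0,-0.11],[0.08,-0.9,0,0,0,0],[0.08,-0.9,0,0,0,0],[0.05,-0.9,0,0,0,0]], "fingers": 1}}

```text
clock: 22.8
ee_pos: [0.5015, 0.0808, 0.1813]
eef_rot: [3.141, 0.001, -0.348]
force: [0.1, -0.1, 0.2]
gripper_width: 0.0938
grip_force: 0.0
```

>>> {"name": "drive_tool", "arguments": {"plan": [[0,-0.9,0,0,0,0],[0,-0.8,0,0,0,0],[0,-0.4,0,0,0,0],[0,0,0,0,0,0],[0,0,0,0,0,0],[0,0,0,0,0,0],[0,0,0,0,0,0],[0,0,0,0,0,0]]}}

```text
clock: 23.47
ee_pos: [0.5022, -0.0004, 0.1818]
eef_rot: [3.142, 0.0, -0.347]
force: [0.5, -0.2, -0.6]
gripper_width: 0.094
grip_force: 0.0
```

```bash
python3 s.py; python3 - <<'E'
from h import *
c=camera_params("wrist");a=read_camera("wrist");cv2.imwrite("pics/w7.png",a);o=get_obs()
t=cv2.imread("pics/top6.png")
p=proj(c,np.array([.5012,-.0023,.143]));print(p);x,y=p.astype(int)-[60,60];y=max(y,0)
cv2.imwrite("pics/v7.png",np.hstack([cv2.resize(a[y:y+120,x:x+120],(480,480),interpolation=cv2.INTER_CUBIC),cv2.resize(t[205:305,105:205],(300,300),interpolation=cv2.INTER_CUBIC)[:,:].copy() if 0 else np.pad(cv2.resize(t[210:290,110:195],(300,480),interpolation=cv2.INTER_CUBIC),((0,0),(0,0),(0,0)))]))
print(x,y)
E
```

```text
{'clock': 23.4667, 'force': [0.5169, -0.1524, -0.5967], 'wrist_torque': [0.023, 0.1381, -0.0072], 'ee_pos': [0.5022, -0.0004, 0.1818], 'eef_rot': [3.1416, 0.0003, -0.3467], 'grip_force': 0.0, 'gripper_width': 0.094} 1.844
[283.71204035 216.66159727]
223 156
```

View pics/v7.png

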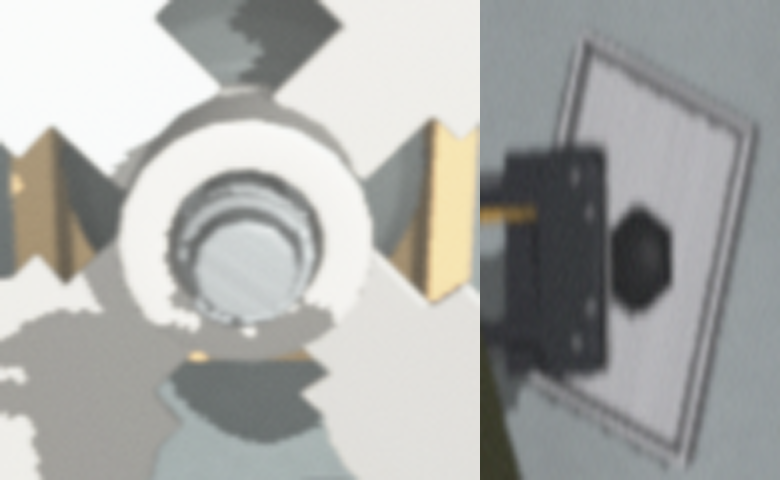

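The left part shows the hub ring centred at about (284.1,216.4), where I predicted it, with the vanes on the diagonals and the finger gaps free. The right part shows the spinner flat in the tray.

>>> {"name": "drive_tool", "arguments": {"plan": [[0,-0.037,-0.3,0,0,0],[0,0,-0.4,0,0,0],[0,0,-0.4,0,0,0],[0,0,-0.4,0,0,0],[0,0,-0.3,0,0,0],[0,0,-0.2,0,0,0],[0,0,-0.12,0,0,0],[0,0,0,0,0,0]], "fingers": 0.4}}

```text
clock: 24.18
ee_pos: [0.5019, -0.0026, 0.0965]
eef_rot: [3.141, 0.001, -0.348]
force: [-0.4, -0.1, 0.1]
gripper_width: 0.0658
grip_force: 0.0
```

>>> {"name": "drive_tool", "arguments": {"plan": [[0,0,0,0,0,0],[0,0,0,0,0,0],[0,0,0,0,0,0],[0,0,0,0,0,0],[0,0,0,0,0,0],[0,0,0,0,0,0],[0,0,0,0,0,0],[0,0,0,0,0,0]], "fingers": 0.1}}

```text
clock: 24.85
ee_pos: [0.5027, -0.0029, 0.0979]
eef_rot: [-3.141, -0.001, -0.348]
force: [0.4, 1.7, 6.1]
gripper_width: 0.0542
grip_force: 30.0
```

```bash
python3 s.py
```

```text
{'clock': 24.85, 'force': [0.432, 1.6969, 6.1005], 'wrist_torque': [0.2548, 0.1943, 0.0098], 'ee_pos': [0.5027, -0.0029, 0.0979], 'eef_rot': [-3.1411, -0.0013, -0.3482], 'grip_force': 30.0032, 'gripper_width': 0.0542} 1.84
```

>>> {"name": "drive_tool", "arguments": {"plan": [[0,0,0,0,0,0],[0,0,0,0,0,0],[0,0,0,0,0,0],[0,0,-0.04,0,0,0],[0,0,-0.04,0,0,0],[0,0,-0.04,0,0,0],[0,0,0,0,0,0],[0,0,0,0,0,0]], "fingers": 0.4}}

```text
clock: 25.52
ee_pos: [0.5021, -0.0029, 0.0922]
eef_rot: [3.141, 0.0, -0.348]
force: [-0.6, -0.8, 0.7]
gripper_width: 0.0658
grip_force: 0.0
```

>>> {"name": "drive_tool", "arguments": {"plan": [[0,0,0,0,0,0],[0,0,0,0,0,0],[0,0,0,0,0,0],[0,0,0,0,0,0],[0,0,0,0,0,0],[0,0,0,0,0,0],[0,0,0,0,0,0],[0,0,0,0,0,0]], "fingers": 0.1}}

```text
clock: 26.18
ee_pos: [0.5023, -0.0029, 0.0924]
eef_rot: [-3.142, -0.0, -0.348]
force: [-0.2, -0.3, 0.9]
gripper_width: 0.0543
grip_force: 30.0
```

```bash
python3 s.py
```

```text
{'clock': 26.1833, 'force': [-0.2432, -0.3401, 0.9292], 'wrist_torque': [0.0148, 0.185, -0.0647], 'ee_pos': [0.5023, -0.0029, 0.0924], 'eef_rot': [-3.1415, -0.0001, -0.3482], 'grip_force': 29.9995, 'gripper_width': 0.0543} 1.84
```

>>> {"name": "drive_tool", "arguments": {"plan": [[0,0,0.02,0,0,0],[0,0,0.03,0,0,0],[0,0,0.03,0,0,0],[0,0,0.04,0,0,0],[0,0,0.04,0,0,0],[0,0,0.04,0,0,0],[0,0,0.04,0,0,0],[0,0,0.02,0,0,0]]}}

```text
clock: 26.85
ee_pos: [0.5023, -0.0029, 0.103]
eef_rot: [-3.142, -0.0, -0.348]
force: [-0.2, 0.2, -1.8]
gripper_width: 0.0543
grip_force: 30.0
```

```bash
python3 s.py
```

```text
{'clock': 26.85, 'force': [-0.2389, 0.2261, -1.8473], 'wrist_torque': [-0.0283, 0.147, 0.0384], 'ee_pos': [0.5023, -0.0029, 0.103], 'eef_rot': [-3.1415, -0.0003, -0.3482], 'grip_force': 29.9981, 'gripper_width': 0.0543} 1.84
```

>>> {"name": "drive_tool", "arguments": {"plan": [[0,0,0.08,0,0,0],[0,0,0.1,0,0,0],[0,0,0.12,0,0,0],[0,0,0.12,0,0,0],[0,0,0.12,0,0,0],[0,0,0.12,0,0,0],[0,0,0.12,0,0,0],[0,0,0.12,0,0,0]]}}

```text
clock: 27.52
ee_pos: [0.5023, -0.0029, 0.1393]
eef_rot: [-3.142, -0.0, -0.348]
force: [-0.1, -0.3, -1.2]
gripper_width: 0.0545
grip_force: 30.0
```

>>> {"name": "drive_tool", "arguments": {"plan": [[0,0,0.15,0,0,0],[0,0,0.2,0,0,0],[0,0,0.2,0,0,0],[0,0,0.25,0,0,0],[0,0,0.25,0,0,0],[0,0,0.25,0,0,0],[0,0,0.2,0,0,0],[0,0,0.1,0,0,0]]}}

```text
clock: 28.18
ee_pos: [0.5026, -0.0029, 0.2043]
eef_rot: [-3.141, -0.001, -0.348]
force: [-0.1, 0.0, -0.7]
gripper_width: 0.0542
grip_force: 30.0
```

```bash
python3 s.py; python3 - <<'E'
from h import *
# refined mat centre from the first top picture and from wrist-free side picture
a=cv2.imread("pics/top0.png");ct=camera_params("top");cs=camera_params("side")
for thr in(40,45,55,70):
  m=(a.max(2)<thr);m[:, :340]=0;m[:,510:]=0
  cnt=max(cv2.findContours(m.astype(np.uint8),0,2)[0],key=cv2.contourArea)
  ap=cv2.approxPolyDP(cv2.convexHull(cnt),8,True)[:,0];P=np.array([onz(ct,*p,.004)[:2] for p in ap]);print(thr,len(ap),P.round(4).tolist(),P.mean(0))
b=cv2.imread("pics/side0.png");m=b.max(2)<40;m[:,:300]=0;m[:,450:]=0;m[:115]=0;m[215:]=0
cnt=max(cv2.findContours(m.astype(np.uint8),0,2)[0],key=cv2.contourArea);ap=cv2.approxPolyDP(cv2.convexHull(cnt),8,True)[:,0]
P=np.array([onz(cs,*p,.004)[:2] for p in ap]);print(ap.tolist(),P.round(3).tolist())
E
```

```text
{'clock': 28.1833, 'force': [-0.1094, 0.0479, -0.6925], 'wrist_torque': [-0.004, 0.0888, -0.0032], 'ee_pos': [0.5026, -0.0029, 0.2043], 'eef_rot': [-3.1412, -0.0015, -0.3482], 'grip_force': 29.9981, 'gripper_width': 0.0542} 1.84
40 7 [[0.5327, -0.4758], [0.3145, -0.5031], [0.2979, -0.2777], [0.3685, -0.237], [0.5098, -0.2754], [0.5517, -0.3329], [0.5594, -0.4332]] [ 0.44780115 -0.36216543]
45 5 [[0.6007, -0.4658], [0.3146, -0.5055], [0.2813, -0.2182], [0.4978, -0.2026], [0.5759, -0.2848]] [ 0.45405792 -0.33538694]
55 4 [[0.6033, -0.4683], [0.3146, -0.5055], [0.2763, -0.2158], [0.563, -0.1789]] [ 0.43930824 -0.342129  ]
70 4 [[0.6033, -0.4683], [0.3146, -0.508], [0.2763, -0.2158], [0.5655, -0.1763]] [ 0.43994548 -0.34210356]
[[337, 120], [439, 138], [430, 211], [328, 191], [317, 175]] [[0.601, -0.464], [0.315, -0.5], [0.278, -0.218], [0.525, -0.183], [0.571, -0.227]]
```

>>> {"name": "drive_tool", "arguments": {"plan": [[-0.05,-0.2,0,0,0,0],[-0.1,-0.5,0,0,0,0],[-0.15,-0.8,0,0,0,0],[-0.15,-0.8,0,0,0,0],[-0.15,-0.8,0,0,0,0],[-0.15,-0.8,0,0,0,0],[-0.15,-0.8,0,0,0,0],[-0.15,-0.8,0,0,0,0]]}}

```text
clock: 28.85
ee_pos: [0.4591, -0.2248, 0.2023]
eef_rot: [-3.142, 0.001, -0.348]
force: [0.2, -0.2, -1.4]
gripper_width: 0.0544
grip_force: 30.0
```

>>> {"name": "drive_tool", "arguments": {"plan": [[-0.15,-0.8,0,0,0,0],[-0.15,-0.8,0,0,0,0],[-0.1,-0.7,0,0,0,0],[-0.09,-0.5,0,0,0,0],[0,-0.2,0,0,0,0],[0,0,0,0,0,0],[0,0,0,0,0,0],[0,0,0,0,0,0]]}}

```text
clock: 29.52
ee_pos: [0.4408, -0.342, 0.2026]
eef_rot: [-3.141, 0.0, -0.347]
force: [0.2, 0.4, -0.7]
gripper_width: 0.0546
grip_force: 30.0
```

```bash
python3 s.py; python3 - <<'E'
from h import *
a=read_camera("wrist");s=read_camera("side");t=read_camera("top")
for n,i in(("w8",a),("side8",s),("top8",t)):cv2.imwrite(f"pics/{n}.png",i)
print("wrist white",blobs(a.min(2)>170,300)[0]);print("side white",blobs(s.min(2)>150,60)[0])
E
```

```text
{'clock': 29.5167, 'force': [0.2291, 0.3594, -0.7184], 'wrist_torque': [0.0344, 0.148, 0.0221], 'ee_pos': [0.4408, -0.342, 0.2026], 'eef_rot': [-3.1413, 0.0003, -0.3474], 'grip_force': 29.9981, 'gripper_width': 0.0546} 1.193
wrist white [(array([363.7, 166.5]), array([ 293,  107,  131,  128, 9863], dtype=int32)), (array([197.3, 169.7]), array([  132,   108,   149,   127, 12249], dtype=int32)), (array([280.4, 239.6]), array([ 237,  221,   90,   44, 1797], dtype=int32)), (array([380.9, 291.2]), array([365, 278,  35,  27, 312], dtype=int32)), (array([327.7, 313.7]), array([314, 282,  28,  49, 723], dtype=int32))]
side white [(array([230.2, 252. ]), array([    0,     0,   435,   420, 80059], dtype=int32)), (array([441.,  76.]), array([ 405,   31,   73,   95, 4645], dtype=int32)), (array([396.4,  67.8]), array([393,  58,   7,  18,  84], dtype=int32)), (array([398.7, 101.5]), array([392,  99,  15,   6,  71], dtype=int32)), (array([442.3, 203.5]), array([ 395,  132,   75,  138, 4266], dtype=int32)), (array([380.5, 261.3]), array([372, 254,  19,  14, 123], dtype=int32)), (array([455.7, 307.2]), array([440, 291,  33,  41, 207], dtype=int32)), (array([489.1, 351.9]), array([473, 332,  29,  34, 150], dtype=int32)), (array([102.5, 374.5]), array([ 95, 363,  16,  22,  90], dtype=int32)), (array([ 78.1, 385.1]), array([ 64, 374,  29,  21, 131], dtype=int32))]
```

The blade is still held, with its vanes large in the wrist view, and sits over the middle of the mat. I'll lower it and slow down near contact.

>>> {"name": "drive_tool", "arguments": {"plan": [[0,-0.01,-0.4,0,0,0],[0,0,-0.75,0,0,0],[0,0,-0.75,0,0,0],[0,0,-0.75,0,0,0],[0,0,-0.75,0,0,0],[0,0,-0.6,0,0,0],[0,0,-0.4,0,0,0],[0,0,-0.2,0,0,0]]}}

```text
clock: 30.33
ee_pos: [0.44, -0.3421, 0.0166]
eef_rot: [-3.14, 0.003, -0.347]
force: [-0.3, 0.2, -0.7]
gripper_width: 0.0543
grip_force: 30.0
```

>>> {"name": "drive_tool", "arguments": {"plan": [[0,0,-0.08,0,0,0],[0,0,-0.06,0,0,0],[0,0,-0.04,0,0,0],[0,0,-0.03,0,0,0],[0,0,0,0,0,0],[0,0,0,0,0,0],[0,0,0,0,0,0],[0,0,0,0,0,0]]}}

```text
clock: 31.0
ee_pos: [0.4407, -0.3434, 0.0106]
eef_rot: [3.141, -0.0, -0.348]
force: [0.1, -0.6, -1.9]
gripper_width: 0.0545
grip_force: 30.0
```

>>> {"name": "drive_tool", "arguments": {"plan": [[0,0,-0.05,0,0,0],[0,0,-0.05,0,0,0],[0,0,-0.05,0,0,0],[0,0,-0.05,0,0,0],[0,0,-0.05,0,0,0],[0,0,0,0,0,0],[0,0,0,0,0,0],[0,0,0,0,0,0]]}}

```text
clock: 31.67
ee_pos: [0.4407, -0.3434, 0.0004]
eef_rot: [3.142, -0.0, -0.348]
force: [-1.0, 0.1, -1.4]
gripper_width: 0.0544
grip_force: 30.0
```

>>> {"name": "drive_tool", "arguments": {"plan": [[0,0,-0.02,0,0,0],[0,0,-0.02,0,0,0],[0,0,-0.02,0,0,0],[0,0,0,0,0,0],[0,0,0,0,0,0],[0,0,0,0,0,0],[0,0,0,0,0,0],[0,0,0,0,0,0]]}}

```text
clock: 32.33
ee_pos: [0.4407, -0.3433, -0.002]
eef_rot: [3.142, -0.0, -0.348]
force: [0.0, 0.4, -1.2]
gripper_width: 0.0543
grip_force: 30.0
```

>>> {"name": "drive_tool", "arguments": {"plan": [[0,0,-0.015,0,0,0],[0,0,-0.015,0,0,0],[0,0,-0.015,0,0,0],[0,0,0,0,0,0],[0,0,0,0,0,0],[0,0,0,0,0,0],[0,0,0,0,0,0],[0,0,0,0,0,0]]}}

```text
clock: 33.0
ee_pos: [0.4406, -0.3433, -0.0039]
eef_rot: [-3.142, 0.0, -0.348]
force: [-0.6, 0.2, -0.9]
gripper_width: 0.0545
grip_force: 30.0
```

>>> {"name": "drive_tool", "arguments": {"plan": [[0,0,-0.015,0,0,0],[0,0,-0.015,0,0,0],[0,0,0,0,0,0],[0,0,0,0,0,0],[0,0,0,0,0,0],[0,0,0,0,0,0],[0,0,0,0,0,0],[0,0,0,0,0,0]]}}

```text
clock: 33.67
ee_pos: [0.4407, -0.3433, -0.005]
eef_rot: [-3.142, -0.0, -0.348]
force: [-0.5, -0.0, -1.8]
gripper_width: 0.0546
grip_force: 30.0
```

>>> {"name": "drive_tool", "arguments": {"plan": [[0,0,-0.01,0,0,0],[0,0,-0.01,0,0,0],[0,0,-0.01,0,0,0],[0,0,0,0,0,0],[0,0,0,0,0,0],[0,0,0,0,0,0],[0,0,0,0,0,0],[0,0,0,0,0,0]]}}

```text
clock: 34.33
ee_pos: [0.4407, -0.3434, -0.0056]
eef_rot: [3.141, -0.0, -0.348]
force: [-2.7, 3.2, 8.4]
gripper_width: 0.0543
grip_force: 30.0
```

Contact at 8 N. I'll ease off slightly, open, and rise.

>>> {"name": "drive_tool", "arguments": {"plan": [[0,0,0.01,0,0,0],[0,0,0,0,0,0],[0,0,0,0,0,0],[0,0,0,0,0,0],[0,0,0,0,0,0],[0,0,0,0,0,0],[0,0,0,0,0,0],[0,0,0,0,0,0]], "fingers": 0.5}}

```text
clock: 35.0
ee_pos: [0.4406, -0.3433, -0.0059]
eef_rot: [-3.142, 0.0, -0.348]
force: [-0.7, 0.6, 0.6]
gripper_width: 0.0704
grip_force: 0.0
```

>>> {"name": "drive_tool", "arguments": {"plan": [[0,0,0.1,0,0,0],[0,0,0.2,0,0,0],[0,0,0.5,0,0,0],[0,0,0.8,0,0,0],[0,0,0.9,0,0,0],[0,0,0.9,0,0,0],[0,0,0.9,0,0,0],[0,0,0.7,0,0,0]]}}

```text
clock: 35.67
ee_pos: [0.4408, -0.3434, 0.1982]
eef_rot: [3.14, -0.003, -0.348]
force: [-0.3, 0.3, -0.6]
gripper_width: 0.0702
grip_force: 0.0
```

>>> {"name": "drive_tool", "arguments": {"plan": [[-0.2,0.5,0,0,0,0],[-0.3,0.8,0,0,0,0],[-0.3,0.8,0,0,0,0],[-0.3,0.8,0,0,0,0],[-0.3,0.7,0,0,0,0],[-0.2,0.4,0,0,0,0],[0,0,0,0,0,0],[0,0,0,0,0,0]]}}

```text
clock: 36.33
ee_pos: [0.3768, -0.1831, 0.1952]
eef_rot: [3.141, -0.002, -0.347]
force: [-0.0, -0.8, 0.4]
gripper_width: 0.0706
grip_force: 0.0
```

```bash
python3 s.py; python3 - <<'E'
from h import *
t=read_camera("top");s=read_camera("side");cv2.imwrite("pics/topF.png",t);cv2.imwrite("pics/sideF.png",s)
ct=camera_params("top");print(proj(ct,np.array([.4397,-.342,.048])))
cv2.imwrite("pics/F.png",np.hstack([cv2.resize(t,(400,300)),cv2.resize(s,(400,300))]))
E
```

```text
{'clock': 36.3333, 'force': [-0.0217, -0.7789, 0.4146], 'wrist_torque': [-0.0814, 0.0917, 0.0201], 'ee_pos': [0.3768, -0.1831, 0.1952], 'eef_rot': [3.1412, -0.002, -0.3472], 'grip_force': 0.0, 'gripper_width': 0.0706} 1.378
[433.65636824 275.75446064]
```

View pics/F.png

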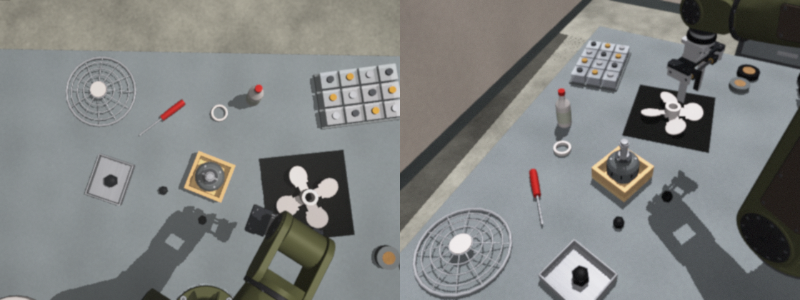

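The final view shows the spinner in the tray at (110,181) and the blade flat with its hub upright in the middle of the mat at (309,197). The bystanders haven't moved, and the arm is clear of everything.

```bash
python3 -c "
from station import *
print(sign_off())"
```

```text
the job is handed in; nothing more can be done
None
```

The spinner is unscrewed and in the steel tray, the blade is lifted straight off and lying hub upright in the middle of the mat, nothing else was moved, and the job was handed in at about 36 s; no verdict came back.

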